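# Scan in the vial rack with the bench-mounted barcode scanner

### The job

The rack of capped vials is waiting in front of the barcode scanner, the pistol with the broad head and wide window lying on its side on its bench stand. Squeeze the scanner's trigger fully home against its handle, keep it in for about a second so that it reads, then let go so that it springs back out. Do not pull the trigger of the slim-nosed pistol thermometer on the other stand, and leave the rack where it stands.

Things in the scene. Friction and masses are not known exactly. Their poses are not given: they have to be found in the camera images.
- scanner: Barcode scanner: light grey pistol fixed on its side on an aluminium stand (left or right of the bench). Broad head 68 mm wide, top at 111 mm, with a wide dark window at the nose. Origin at bench level under its body. x = where the window looks, body along x from -48 to 105 mm; handle along -y, from y = -25 to -132 mm, 28 mm thick (x = -14 to 14), 61 to 89 mm above the bench, free below down to a 12 mm base plate.
- scanner_squeeze (a point): Place to squeeze from above, two fingers closing along this point's x axis (axes as the scanner's). At mid-height of handle and trigger, 75 mm above the bench, at (5.5, -66) mm from the scanner's origin. Along x from here: back of handle at -19.5 mm; front of trigger at +31 mm released, +19.5 mm squeezed home. Nothing stands above or beside it for 40 mm from either face.
- scanner_trigger (a joint): Scanner's trigger: black blade 60 mm long, 8 mm thick, 24 mm high, on the nose side of the handle, on a vertical hinge beside the body; the squeeze point is 38 mm from the hinge. 0 rad = released, splayed from the handle; 0.30 rad = fully home, parallel to the handle. Sprung: about 4 N there to start, 8 N to hold home; returns when let go.
- thermometer_trigger (a joint): Not to be pulled: trigger of the pistol thermometer, a light grey pistol on an equal stand on the other side of the bench, with the same handle and trigger but a slim round body and nose (30 mm) with a small lens; it faces a metal block. 0 rad = released, 0.30 rad = squeezed home.
- vial_rack: White rack, 62 x 100 mm and 30 mm high, 47 mm with its blue-capped amber vials, loose on the bench, its middle about 180 mm ahead of the scanner's origin, before the window. Origin at the centre of its underside, y along its length. To be left where it is.
There are look-alikes about, which are no part of the job. What is shaped like the scanner but purple is not meant.

How it is judged:
By the outcome, as a careful person would: the job done as asked, in the order asked, and still so for the second after the job is handed in, with the robot touching nothing.
It also fails if it takes over 29 s, if anything falls off the work surface, if the arm or the gripper's body presses on something with over 40 N, if the wrist force passes 120 N, or if a joint passes its speed limit or range.

### The arm

A 7-joint arm with a two-finger parallel gripper is mounted at the origin on the work surface. World frame = base frame: x ahead of the robot, y to its left, z up, the work surface at z = 0. Lengths are in m, angles in rad, forces in N, time in s.
With the tool pointing down it reaches from about 0.425 to 0.925 m from the base axis. Payload 6.8 kg.
Tool frame: the origin (TCP) lies on the centre line of the jaws, within the pads' length; the fingertips stand 19 mm ahead of it and the grasp point (between the pads) is the TCP (r.tip_extent is the y of the fingertips in the tool frame, in m); y points along the fingers, z is the direction in which the jaws open and shut, and the axes are right-handed (so a half turn about y gives the same grasp; the last joint's range is limited). The gripper opens to 85 mm and grips with 20 to 120 N. Pads are 22 mm wide; open, the fingers measure 114 mm over their backs; the gripper's body (76 mm by 85 mm) begins 54 mm behind the grasp point. The pads swing forward as they close: fully open they stand 13 mm farther back than shut.
Start: joints at [1.114, 0.477, 0.022, 1.555, -0.011, 1.109, -0.083], TCP at [0.231, -0.634, 0.25] pointing down, gripper open.
Joint ranges: [-2.96, 2.96], [-0.34, 2.1], [-1.41, 1.46], [0.24, 2.44], [-1.37, 4.51], [0.17, 1.92], [-2.96, 2.96]. Speed limits (rad/s): [2.39, 2.39, 3.14, 3.14, 3.14, 3.14, 3.14].

### API

Orientations are given as a rotation vector (axis times angle).
In Python, from bench import r gives the robot as it stands. The module is installed in compiled form; this text tells all that it offers.
- The arm moves only by the tool jog_arm, never from a script. Its argument "motion" is a list of rows, each a list of 3 entries, a list of its own where there are three numbers: the opening, from 0 (shut) to 1 (fully open), then the shift along the tool's x, y, z in m, then the turn, a rotation vector about the tool's x, y, z in degrees. A call has 1 to 10 rows; each row shifts and turns the commanded pose from where the row before left it, along the tool's axes as they then stand; what a row does not reach is not made up. A row lasts 1/12 s, in which the tool goes at most 41.7 mm and 7.16 degrees, less where a joint would pass 70% of its speed; a pose out of reach is approached as far as the arm can. A call with a gripper value outside its range is refused whole. The fingers move at their own pace and stop on an object; "force" is the grip in N (left out, the last holds). Time passes only in rows, so rows that do not move let the fingers close. It gives the time, the measured TCP pose, the force and the opening at its end, in the units of the state.
- r.get_obs(): the state, without advancing time (a new reading comes with each control period).
- r.grab_frame(name): name is "scene" or "top" or "wrist"; returns a dict with "image" (384x512x3 uint8, red, green, blue), "range_z" (384x512 float32, m along the optical axis (not along the pixel's ray), 0 where there is no reading), "fx", "fy", "cx", "cy" (pixels), "xyz" and "orientation" of the camera in the world. Camera axes: x right, y down, z forward; pixel columns grow to the right and rows downward; lengths in m; the calibration is good to about 2 mm. A picture is of the moment at which its call begins.
- r.hand_in(): hands the job in, once; it reports no verdict.
The state is a dict: "clock": time; "joints": joint angles; "qvel": joint speeds; "tau": joint torques, N m; "tcp_pos": TCP position; "orientation": TCP orientation; "contact_force": force on the tool from outside, world axes, zero at the start; "moment": the same for the moment, N m; "grip_width": finger opening in m.
Only numpy, scipy, OpenCV 4.12 (cv2) and the standard library are available. Lean on these libraries where they do the work, as an engineer would, in place of code of your own. Each camera call takes 0.05 s, during which the arm holds its last target.

## Working session

There is one attempt and no reset: what is moved stays moved. The work goes in short steps, Python scripts to look and compute and a tool call to move; the robot and the scene stay as the last step left them, time stands still between calls to the robot, and variables do not carry over. Pictures are saved under pics/ and viewed, and the job is handed in when it is done.

Besides the shell and the picture viewer there is one more tool, called after "Request:" by a JSON object that holds its "fn" and its "kwargs". jog_arm: Moves the arm, as the interface text tells. Its arguments: {"type":"object","properties":{"motion":{"type":"array","items":{"type":"array"}},"force":{"type":"number"}},"required":["motion"]}

```bash
mkdir -p pics
cat > h.py <<'E'
import numpy as np, cv2
from scipy.spatial.transform import Rotation as R
from bench import r
def grab(n,tag):
    f=r.grab_frame(n); cv2.imwrite(f'pics/{tag}.png',f['image'][:,:,::-1]); np.savez(f'{tag}.npz',**f); return f
def rot(f):
    o=np.array(f['orientation'],float)
    return o if o.shape==(3,3) else R.from_rotvec(o).as_matrix()
def ray(f,u,v): return rot(f)@np.array([(u-f['cx'])/f['fx'],(v-f['cy'])/f['fy'],1])
def onz(f,u,v,z):
    d=ray(f,u,v); p=np.array(f['xyz']); return p+d*(z-p[2])/d[2]
def dep(f,u,v): return np.array(f['xyz'])+ray(f,u,v)*f['range_z'][int(v),int(u)]
E
python3 - <<'E'
from h import *
for n in ['scene','top','wrist']:
    f=grab(n,n+'0'); print(n,f['xyz'],f['orientation'],f['fx'])
print(r.get_obs(), r.tip_extent)
E
```

```text
scene [1.06712451 0.70111315 0.75448389] [-0.94111874 -2.38848681  1.14561795] 402.52282235177415
top [0.27115684 0.09587851 1.63434041] [-2.17126083  2.11994015 -0.15430157] 495.38996506445244
wrist [ 0.30045163 -0.60904622  0.37404789] [ 2.37062174 -1.66026662 -0.24543522] 272.1953821997854
{'clock': 0.15, 'joints': array([ 1.11386169,  0.47763942,  0.02233437,  1.55617818, -0.01150975,
        1.1093143 , -0.08312748]), 'qvel': array([ 0.00088631, -0.00237342,  0.00129502, -0.00480655,  0.00205632,
       -0.0017848 ,  0.00027736]), 'tau': array([ 2.27142875e-03, -5.96922147e+01,  1.60994768e+00, -2.81490505e+01,
        1.26225551e-02,  6.58185803e-03,  8.01634854e-06]), 'tcp_pos': array([ 0.23058187, -0.63395254,  0.24954872]), 'orientation': array([-0.35837125,  2.03331029, -2.03047784]), 'contact_force': array([-0.5441008 , -1.15349541,  0.64632852]), 'moment': array([-0.03263455,  0.00582423, -0.01150321]), 'grip_width': 0.0855360686582851} 0.019
```

View pics/top0.png

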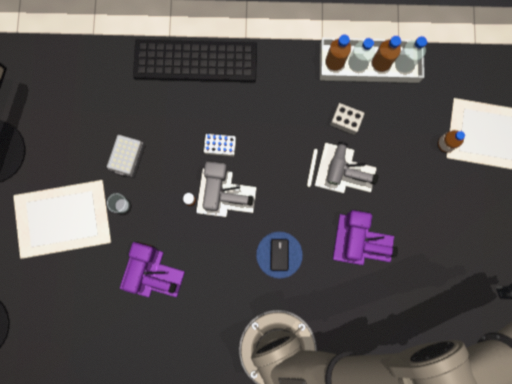

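View pics/scene0.png

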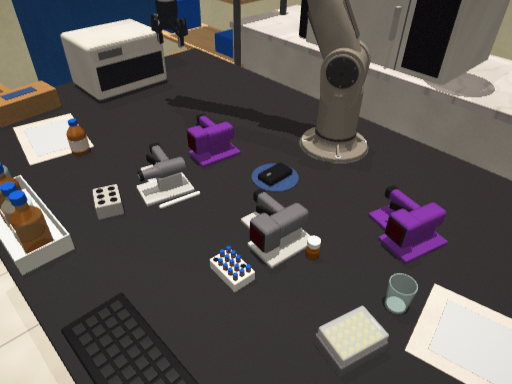

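View pics/wrist0.png

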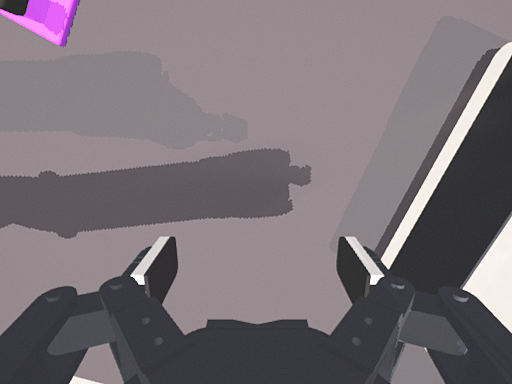

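The top view shows the grey scanner at about (215,188), with the vial rack ahead of it at (220,145). The thermometer is at (340,168) facing the metal block at (348,118), and the purple decoys are at (150,270) and (365,238). I'll zoom in on the scanner.

Run:
```python
from h import *
t=dict(np.load('top0.npz')); s=dict(np.load('scene0.npz'))
a=cv2.resize(t['image'][125:230,180:275,::-1],None,fx=6,fy=5.6,interpolation=cv2.INTER_CUBIC)
b=cv2.resize(s['image'][180:290,205:335,::-1],None,fx=5,fy=5,interpolation=cv2.INTER_CUBIC)
a=np.clip(a*1.8,0,255);cv2.imwrite('pics/tz.png',a); cv2.imwrite('pics/sz.png',np.clip(b*1.5,0,255))
# depth points around
for f,(u0,u1,v0,v1) in ((t,(190,265,155,222)),(s,(240,320,190,265))):
    P=np.array([dep(f,u,v) for u in range(u0,u1) for v in range(v0,v1) if f['range_z'][v,u]>0])
    for lo,hi in((.1,.13),(.08,.095),(.06,.08),(.006,.02)):
        q=P[(P[:,2]>lo)&(P[:,2]<hi)]; print(lo,len(q),q.mean(0),q.min(0),q.max(0))
```

```text
0.1 622 [0.52643194 0.21431167 0.10779083] [0.43486408 0.1014819  0.10000429] [0.58862682 0.24744516 0.12393667]
0.08 408 [0.47975204 0.15743628 0.08894056] [0.43428655 0.08892041 0.08018592] [0.5723248  0.24857427 0.09495125]
0.06 60 [0.48408814 0.18585108 0.0713459 ] [0.43473959 0.09477597 0.06052454] [0.56736962 0.29029198 0.07978926]
0.006 1277 [0.50053815 0.17452056 0.01160369] [0.40384329 0.05141997 0.0060415 ] [0.63112005 0.30167848 0.01996164]
0.1 596 [0.5437309  0.21835004 0.10677285] [0.4405748  0.18067705 0.10000238] [0.58590349 0.2481271  0.11357673]
0.08 638 [0.50196903 0.18571017 0.08751446] [0.437108   0.09084772 0.0801025 ] [0.5875121  0.25208628 0.09497929]
0.06 437 [0.52420479 0.21200304 0.07108011] [0.43717293 0.09451456 0.06006525] [0.58804535 0.2509746  0.07996351]
0.006 939 [0.51502242 0.22803476 0.0119055 ] [0.42511129 0.08212003 0.00612805] [0.57874873 0.31607078 0.01993899][ WARN:0@0.728] global loadsave.cpp:1063 imwrite_ Unsupported depth image for selected encoder is fallbacked to CV_8U.
```

View pics/tz.png

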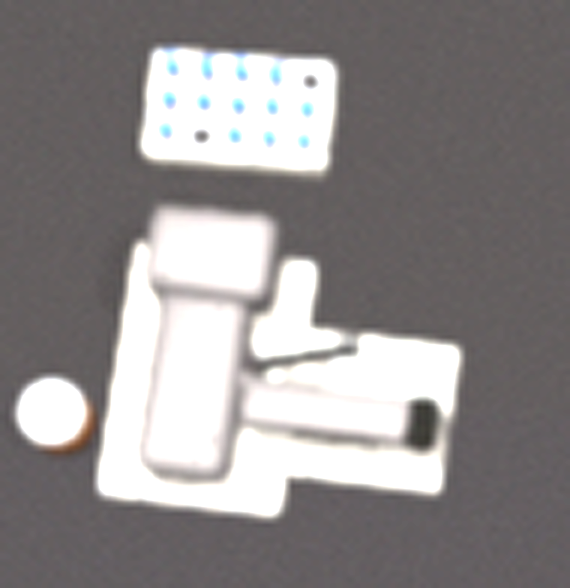

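View pics/sz.png

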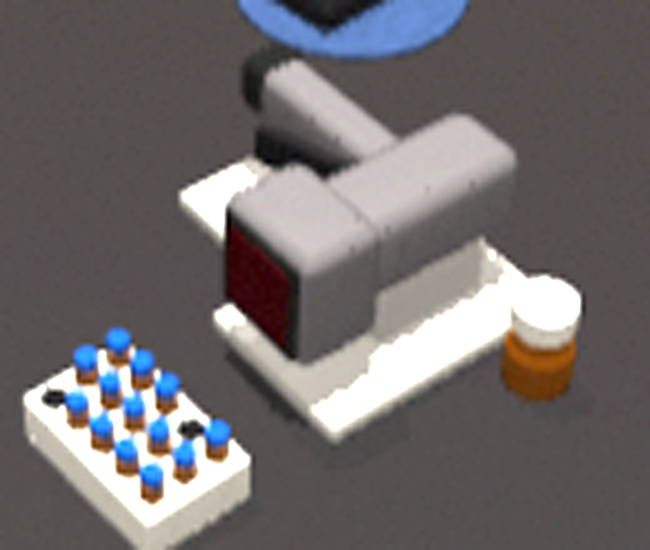

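The zooms confirm the broad head and red-dark window facing the rack. In the top zoom the handle runs right to about (425,420) and the trigger blade is from (260,365) to (355,345). Next I'll fit the handle and body edges.

Run:
```python
from h import *
def cloud(f,b):
    return np.array([dep(f,u,v) for u in range(b[0],b[1]) for v in range(b[2],b[3]) if f['range_z'][v,u]>0])
t=dict(np.load('top0.npz')); s=dict(np.load('scene0.npz'))
Pt=cloud(t,(190,265,155,222)); Ps=cloud(s,(240,320,185,275))
for nm,P in(('top',Pt),('scene',Ps)):
    b=P[(P[:,2]>.098)&(P[:,2]<.118)&(P[:,1]>.17)]
    h=P[(P[:,2]>.083)&(P[:,2]<.096)&(P[:,1]<.165)&(P[:,0]<.485)]
    for k,q in(('body',b),('handle',h)):
        rc=cv2.minAreaRect(q[:,:2].astype(np.float32)); print(nm,k,len(q),rc,'z med',np.median(q[:,2]))
# two-view triangulation check using handle / intensity edges deferred
```

```text
top body 696 ((0.5109310150146484, 0.21413449943065643), (0.06840138137340546, 0.1531001329421997), 86.89137268066406) z med 0.10551519234810736
top handle 189 ((0.46988314390182495, 0.12710952758789062), (0.07597201317548752, 0.02875489927828312), 88.79722595214844) z med 0.08960894652678286
scene body 833 ((0.5116912722587585, 0.21879561245441437), (0.06571919471025467, 0.1483321189880371), 84.61793518066406) z med 0.10324181176005676
scene handle 195 ((0.46890896558761597, 0.12762662768363953), (0.07395246624946594, 0.030337728559970856), 87.92203521728516) z med 0.08871825857951421
```

```bash
cat >> h.py <<'E'
def plan(target,yaw):
    o=r.get_obs(); M=R.from_rotvec(o['orientation']).as_matrix()
    best=None
    for s in(1,-1):
        z=s*np.array([np.cos(yaw),np.sin(yaw),0]); y=np.array([0,0,-1.]); x=np.cross(y,z)
        T=np.stack([x,y,z],1); rv=np.degrees(R.from_matrix(M.T@T).as_rotvec())
        if best is None or np.linalg.norm(rv)<np.linalg.norm(best): best=rv
    print('t',o['clock'],'pos',o['tcp_pos'].round(4),'w',o['grip_width'],'F',o['contact_force'].round(1))
    print('M',M.round(3).tolist()); print('shift tool mm',(M.T@(np.array(target)-o['tcp_pos'])*1e3).round(1),'turn tool deg',best.round(2))
E
python3 -c "
from h import *
plan([0.44,0.14,0.25],np.radians(-5))"
```

```text
t 0.15 pos [ 0.2306 -0.634   0.2495] w 0.0855360686582851 F [-0.5 -1.2  0.6]
M [[-0.94, -0.001, 0.342], [-0.342, 0.001, -0.94], [0.0, -1.0, -0.001]]
shift tool mm [-4.613e+02  4.000e-01 -6.558e+02] turn tool deg [ 7.000e-02 -6.501e+01 -4.000e-02]
```

```bash
python3 -c "
from h import *
plan([0.47,0.05,0.25],np.radians(-5))"
```

```text
t 0.15 pos [ 0.2306 -0.634   0.2495] w 0.0855360686582851 F [-0.5 -1.2  0.6]
M [[-0.94, -0.001, 0.342], [-0.342, 0.001, -0.94], [0.0, -1.0, -0.001]]
shift tool mm [-4.588e+02  3.000e-01 -5.609e+02] turn tool deg [ 7.000e-02 -6.501e+01 -4.000e-02]
```

Request:
{"fn": "jog_arm", "kwargs": {"motion": [[1, [-0.012, 0, -0.014], [0, 0, 0]], [1, [-0.022, 0, -0.027], [0, 0, 0]], [1, [-0.022, 0, -0.027], [0, 0, 0]], [1, [-0.022, 0, -0.027], [0, 0, 0]], [1, [-0.022, 0, -0.027], [0, 0, 0]], [1, [-0.022, 0, -0.027], [0, 0, 0]], [1, [-0.022, 0, -0.027], [0, 0, 0]], [1, [-0.022, 0, -0.027], [0, 0, 0]], [1, [-0.022, 0, -0.027], [0, 0, 0]], [1, [-0.022, 0, -0.027], [0, 0, 0]]]}}

```text
clock: 0.98
tcp_pos: [0.3403, -0.3193, 0.2502]
orientation: [-0.358, 2.032, -2.032]
contact_force: [1.9, -0.7, 0.5]
grip_width: 0.0854
```

Request:
{"fn": "jog_arm", "kwargs": {"motion": [[1, [-0.022, 0, -0.027], [0, 0, 0]], [1, [-0.022, 0, -0.027], [0, 0, 0]], [1, [-0.022, 0, -0.027], [0, 0, 0]], [1, [-0.022, 0, -0.027], [0, 0, 0]], [1, [-0.022, 0, -0.027], [0, 0, 0]], [1, [-0.022, 0, -0.027], [0, 0, 0]], [1, [-0.022, 0, -0.027], [0, 0, 0]], [1, [-0.022, 0, -0.027], [0, 0, 0]], [1, [-0.022, 0, -0.027], [0, 0, 0]], [1, [-0.022, 0, -0.027], [0, 0, 0]]]}}

```text
clock: 1.82
tcp_pos: [0.4548, 0.0094, 0.2504]
orientation: [-0.358, 2.032, -2.032]
contact_force: [0.1, -1.1, 0.1]
grip_width: 0.0854
```

Request:
{"fn": "jog_arm", "kwargs": {"motion": [[1, [0, 0, 0], [0, -6.5, 0]], [1, [0, 0, 0], [0, -6.5, 0]], [1, [0, 0, 0], [0, -6.5, 0]], [1, [0, 0, 0], [0, -6.5, 0]], [1, [0, 0, 0], [0, -6.5, 0]], [1, [0, 0, 0], [0, -6.5, 0]], [1, [0, 0, 0], [0, -6.5, 0]], [1, [0, 0, 0], [0, -6.5, 0]], [1, [0, 0, 0], [0, -6.5, 0]], [1, [0, 0, 0], [0, -6.5, 0]]]}}

```text
clock: 2.65
tcp_pos: [0.4545, 0.0078, 0.2502]
orientation: [-1.17, 1.27, -1.269]
contact_force: [-0.5, -0.2, 0.3]
grip_width: 0.0853
```

```bash
python3 -c "
from h import *
plan([0.48,0.05,0.25],np.radians(-5)); f=grab('wrist','w1'); print(f['xyz'],rot(f).round(3).tolist(),r.get_obs()['joints'])"
```

```text
t 2.65 pos [0.4545 0.0078 0.2502] w 0.0853449574999512 F [-0.5 -0.2  0.3]
M [[-0.082, -0.0, 0.997], [-0.997, -0.0, -0.082], [0.0, -1.0, -0.0]]
shift tool mm [-44.2   0.1  21.9] turn tool deg [0.02 0.3  0.01]
[0.46185569 0.08055902 0.37477328] [[0.997, -0.078, -0.024], [-0.082, -0.955, -0.286], [-0.001, 0.287, -0.958]] [ 0.38082347  0.15700094 -0.58237473  2.02789334  0.10345691  0.98510514
 -0.32871107]
```

View pics/w1.png

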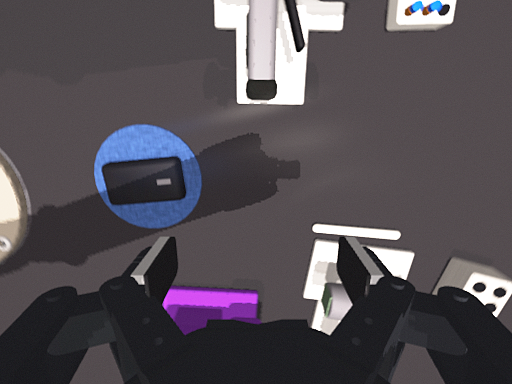

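The wrist view has the scanner handle at the top, with the black end at (262,90) and the trigger at (295,30). I'll move in closer.

Request:
{"fn": "jog_arm", "kwargs": {"motion": [[1, [-0.018, 0, 0.003], [0, 0, 0]], [1, [-0.025, 0, 0.003], [0, 0, 0]], [1, [-0.025, 0, 0.003], [0, 0, 0]], [1, [-0.012, 0, 0.003], [0, 0, 0]], [1, [0, 0, 0], [0, 0, 0]], [1, [0, 0, 0], [0, 0, 0]]]}}

```text
clock: 3.2
tcp_pos: [0.4735, 0.0867, 0.2501]
orientation: [-1.167, 1.274, -1.273]
contact_force: [0.2, -0.3, -0.6]
grip_width: 0.0854
```

```bash
python3 -c "
from h import *
f=grab('wrist','w2'); plan([0.48,0.15,0.25],np.radians(-5))"
```

```text
t 3.25 pos [0.4734 0.0858 0.25  ] w 0.08551596039534345 F [ 0.  -0.7 -0.3]
M [[-0.089, -0.001, 0.996], [-0.996, -0.001, -0.089], [0.001, -1.0, -0.001]]
shift tool mm [-64.5  -0.    0.9] turn tool deg [ 0.04 -0.11  0.04]
```

View pics/w2.png

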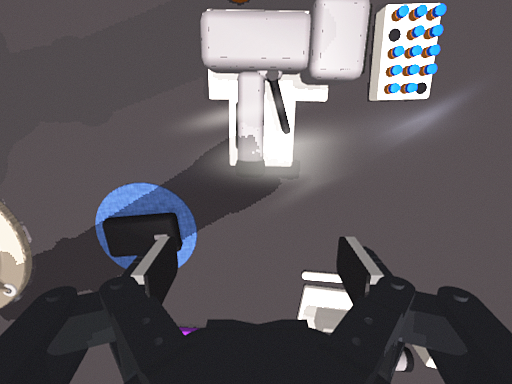

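The handle is at columns 237–265, rows 72–160. The trigger blade runs from (268,78) to (287,132), and the body spans rows 10–72.

Run:
```python
from h import *
f=dict(np.load('w2.npz')); f1=dict(np.load('w1.npz'))
g=cv2.cvtColor(f['image'],cv2.COLOR_RGB2GRAY)
z=np.array([[dep(f,u,v) for u in range(200,380)] for v in range(0,180)])
# handle top mask by depth
def fit(mask,name):
    m=mask.astype(np.uint8); n,l,s,_=cv2.connectedComponentsWithStats(m); k=1+np.argmax(s[1:,4]); mm=l==k
    q=z[mm]; rc=cv2.minAreaRect(q[:,:2].astype(np.float32)); print(name,s[k],rc,'z',np.median(q[:,2]))
    return mm
Z=z[:,:,2]; V,U=np.mgrid[0:180,200:380]
h=fit((Z>.082)&(Z<.097)&(V>76)&(U<268),'handle')
b=fit((Z>.1)&(V<75)&(U<312),'barrel'); fit((Z>.1)&(V<85),'body')
t=fit((Z>.078)&(Z<.095)&(V>76)&(U>=268)&(U<300),'trig')
rows=range(80,145,6)
for nm,msk in(('handle',h),('trig',t)):
  for v in rows:
    us=np.where(msk[v])[0]
    if len(us): 
        a=onz(f,us[0]+200-.5,v,.089 if nm=='handle' else .087); c=onz(f,us[-1]+200.5,v,.089 if nm=='handle' else .087)
        print(nm,v,us[0]+200,us[-1]+200,a[:2].round(4),c[:2].round(4))
cv2.imwrite('pics/w2z.png',cv2.resize(f['image'][60:180,190:330,::-1],None,fx=5,fy=5,interpolation=cv2.INTER_CUBIC))
cv2.imwrite('pics/w1z.png',cv2.resize(f1['image'][0:110,200:360,::-1],None,fx=5,fy=5,interpolation=cv2.INTER_CUBIC))
```

```text
handle [  35   77   33  101 2818] ((0.4721797704696655, 0.1394990086555481), (0.10183870792388916, 0.03186265006661415), 83.53661346435547) z 0.08974640608963258
barrel [   5   13  107   62 4277] ((0.48576679825782776, 0.19945774972438812), (0.08038581162691116, 0.0966842994093895), 84.59485626220703) z 0.1011343540026412
body [   5    0  167   82 8765] ((0.5126683712005615, 0.202102929353714), (0.14850784838199615, 0.08401242643594742), 1.0598000288009644) z 0.10548517802087809
trig [ 68  77  22  58 506] ((0.5059617161750793, 0.1605520248413086), (0.011997190304100513, 0.058645978569984436), 12.229353904724121) z 0.08751592714418474
handle 80 237 264 [0.4636 0.188 ] [0.4909 0.1856]
handle 86 237 264 [0.463  0.1826] [0.4904 0.1801]
handle 92 237 264 [0.4624 0.177 ] [0.49   0.1746]
handle 98 237 264 [0.4618 0.1714] [0.4895 0.169 ]
handle 104 235 263 [0.4592 0.166 ] [0.4881 0.1634]
handle 110 235 263 [0.4585 0.1602] [0.4876 0.1577]
handle 116 235 263 [0.4579 0.1544] [0.4871 0.1519]
handle 122 236 263 [0.4582 0.1485] [0.4867 0.146 ]
handle 128 235 263 [0.4565 0.1426] [0.4862 0.14  ]
handle 134 235 263 [0.4559 0.1366] [0.4857 0.134 ]
handle 140 235 263 [0.4552 0.1305] [0.4852 0.1279]
trig 80 268 277 [0.4939 0.1855] [0.5037 0.1847]
trig 86 271 278 [0.4964 0.1798] [0.5043 0.1791]
trig 92 272 280 [0.497  0.1741] [0.5059 0.1733]
trig 98 274 281 [0.4986 0.1683] [0.5065 0.1676]
trig 104 275 283 [0.4992 0.1625] [0.5082 0.1617]
trig 110 277 284 [0.5008 0.1565] [0.5089 0.1558]
trig 116 278 286 [0.5014 0.1505] [0.5106 0.1497]
trig 122 280 287 [0.5031 0.1444] [0.5112 0.1437]
trig 128 281 289 [0.5037 0.1383] [0.513  0.1375]
trig 134 284 287 [0.5064 0.132 ] [0.5106 0.1316]
```

View pics/w2z.png

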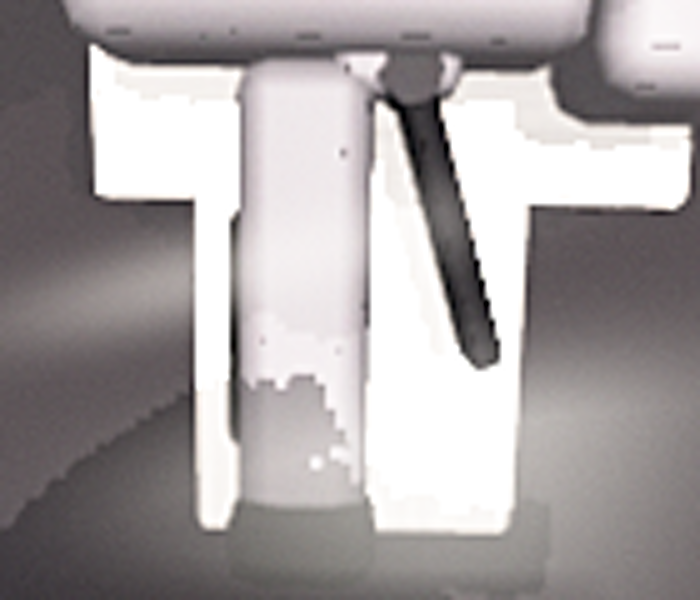

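View pics/w1z.png

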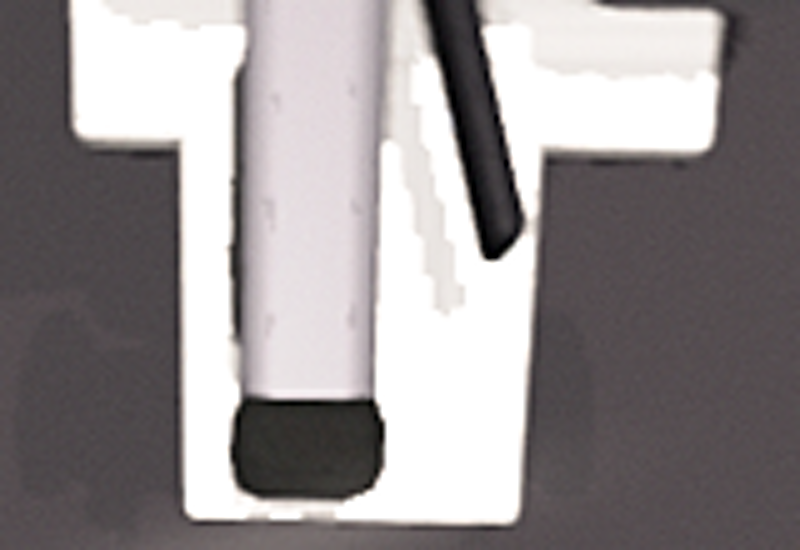

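Run:
```python
from h import *
f=dict(np.load('w2.npz')); f1=dict(np.load('w1.npz')); t=dict(np.load('top0.npz'));
def tri(L):
    A=np.zeros((3,3));b=np.zeros(3)
    for g,u,v in L:
        d=ray(g,u,v);d/=np.linalg.norm(d);Q=np.eye(3)-np.outer(d,d);A+=Q;b+=Q@g['xyz']
    return np.linalg.solve(A,b)
s1=tri([(f1,261.6,80),(f,250.4,161)]); tip=tri([(f1,300,51),(f,287,133)]); print('seam',s1,'tip',tip)
print('end black on .089',onz(f1,261.7,99.5,.085),'hinge',onz(f,273,75,.09),dep(f,273,76))
y=np.radians(-5.6)
for yy in (-5.1,-5.6,-6):
    y=np.radians(yy);Rm=np.array([[np.cos(y),-np.sin(y)],[np.sin(y),np.cos(y)]])
    # handle mid lines
    m=np.mean([[.4630,.1826],[.4904,.1801],[.4618,.1714],[.4895,.169],[.4579,.1544],[.4871,.1519],[.4565,.1426],[.4862,.14]],0)
    print(yy,'mid handle loc',Rm.T@m,'tip',Rm.T@tip[:2],'seam',Rm.T@s1[:2],'body top-cam',Rm.T@[.511,.2142],'scene',Rm.T@[.5117,.2188],'endblk',Rm.T@onz(f1,261.7,99.5,.085)[:2])
# nose edges / body from w2 : front face col 372ish, sides
```

```text
seam [0.46902057 0.10697139 0.08762895] tip [0.51022591 0.13177967 0.07471625]
end black on .089 [0.46729231 0.08902209 0.085     ] hinge [0.49939244 0.18929647 0.09      ] [0.49939769 0.18851029 0.08891038]
-5.1 mid handle loc [0.45781684 0.20300097] tip [0.4964915  0.17661413] seam [0.4576546  0.14824115] body top-cam [0.48993583 0.25877698] scene [0.49022414 0.263421  ] endblk [0.45752877 0.13020928]
-5.6 mid handle loc [0.45602791 0.2069884 ] tip [0.49493136 0.18094006] seam [0.45634355 0.15222925] body top-cam [0.48765894 0.26304257] scene [0.48790672 0.26768892] endblk [0.45637508 0.13419696]
-6 mid handle loc [0.45457176 0.210167  ] tip [0.49365611 0.1843909 ] seam [0.45526967 0.15541139] body top-cam [0.48581069 0.26644063] scene [0.48602603 0.27108861] endblk [0.45542709 0.13737976]
```

Two-view triangulation puts the handle seam at z = 0.088. The yaw is about -5.5° and the squeeze point about (0.479, 0.154).

```bash
python3 -c "
from h import *
plan([0.479,0.154,0.25],np.radians(-5.5))"
```

```text
t 3.25 pos [0.4734 0.0858 0.25  ] w 0.08551596039534345 F [ 0.  -0.7 -0.3]
M [[-0.089, -0.001, 0.996], [-0.996, -0.001, -0.089], [0.001, -1.0, -0.001]]
shift tool mm [-68.4  -0.   -0.5] turn tool deg [0.04 0.39 0.04]
```

Request:
{"fn": "jog_arm", "kwargs": {"motion": [[1, [-0.015, 0, 0], [0, 0.4, 0]], [1, [-0.02, 0, 0], [0, 0, 0]], [1, [-0.02, 0, 0], [0, 0, 0]], [1, [-0.0135, 0, 0], [0, 0, 0]], [1, [0, 0.03, 0], [0, 0, 0]], [1, [0, 0.035, 0], [0, 0, 0]], [1, [0, 0.02, 0], [0, 0, 0]], [1, [0, 0, 0], [0, 0, 0]], [1, [0, 0, 0], [0, 0, 0]]]}}

```text
clock: 4.0
tcp_pos: [0.4795, 0.1533, 0.1648]
orientation: [-1.165, 1.281, -1.28]
contact_force: [0.6, 0.9, 1.3]
grip_width: 0.0853
```

```bash
python3 -c "
from h import *
f=grab('wrist','w3'); plan([0.479,0.154,0.073],np.radians(-5.5)); print(f['xyz'])"
```

```text
t 4.05 pos [0.4805 0.154  0.1661] w 0.08579590094994588 F [-1.   1.   0.7]
M [[-0.096, 0.0, 0.995], [-0.995, -0.0, -0.096], [0.0, -1.0, 0.0]]
shift tool mm [ 0.1 93.1 -1.5] turn tool deg [-0.02 -0.02  0.01]
[0.48817732 0.22613867 0.28934196]
```

View pics/w3.png

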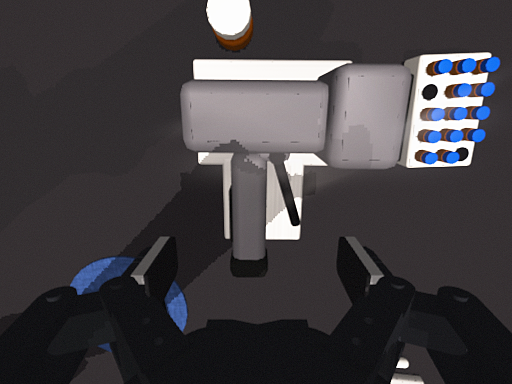

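The handle is at columns 232–266 and the trigger reaches (296,222), both between the jaws. I'll do a quick re-measure from this closer view.

Run:
```python
from h import *
f=dict(np.load('w3.npz'))
p=np.array([.479,.154,0]);y=np.radians(-5.5);Rm=np.array([[np.cos(y),-np.sin(y)],[np.sin(y),np.cos(y)]])
for v in(170,185,200,212,220):
    row=[(u,dep(f,u,v)) for u in range(215,310) if f['range_z'][v,u]>0]
    for nm,lo,hi,zz in(('handle',215,271,.086),('trig',272,310,.085)):
        us=[u for u,q in row if q[2]>.07 and lo<=u<hi]
        if us:
            print(v,nm,us[0],us[-1],[(Rm.T@(onz(f,x,v,zz)[:2]-p[:2])*1e3).round(1).tolist() for x in(us[0]-.5,us[-1]+.5)])
```

```text
170 handle 230 266 [[-19.2, 27.6], [9.1, 27.6]]
170 trig 275 285 [[15.2, 27.4], [23.7, 27.4]]
185 handle 231 265 [[-18.8, 15.7], [8.4, 15.7]]
185 trig 279 289 [[18.6, 15.4], [27.1, 15.4]]
200 handle 229 265 [[-20.7, 3.4], [8.5, 3.4]]
200 trig 283 293 [[22.0, 3.1], [30.7, 3.1]]
212 handle 229 265 [[-21.0, -6.7], [8.6, -6.7]]
212 trig 287 296 [[25.5, -7.1], [33.5, -7.1]]
220 handle 229 265 [[-21.2, -13.6], [8.6, -13.6]]
220 trig 289 299 [[27.3, -14.0], [36.2, -14.0]]
```

This matches the expected faces (-20 mm handle back, +31 mm trigger), so I'll descend.

Request:
{"fn": "jog_arm", "kwargs": {"motion": [[1, [0, 0.018, -0.0005], [0, 0, 0]], [1, [0, 0.018, 0], [0, 0, 0]], [1, [0, 0.018, 0], [0, 0, 0]], [1, [0, 0.018, 0], [0, 0, 0]], [1, [0, 0.012, 0], [0, 0, 0]], [1, [0, 0.008, 0], [0, 0, 0]], [1, [0, 0, 0], [0, 0, 0]], [1, [0, 0, 0], [0, 0, 0]]], "force": 25}}

```text
clock: 4.72
tcp_pos: [0.4801, 0.1549, 0.074]
orientation: [-1.162, 1.278, -1.279]
contact_force: [-0.6, -0.1, 0.2]
grip_width: 0.0857
```

```bash
python3 -c "
from h import *
plan([0.479,0.154,0.073],np.radians(-5.5)); f=grab('wrist','w4')"
```

```text
t 4.7167 pos [0.4801 0.1549 0.074 ] w 0.08570292985447642 F [-0.6 -0.1  0.2]
M [[-0.095, 0.001, 0.996], [-0.996, 0.0, -0.095], [-0.0, -1.0, 0.001]]
shift tool mm [ 1.  1. -1.] turn tool deg [-0.05  0.07 -0.02]
```

View pics/w4.png

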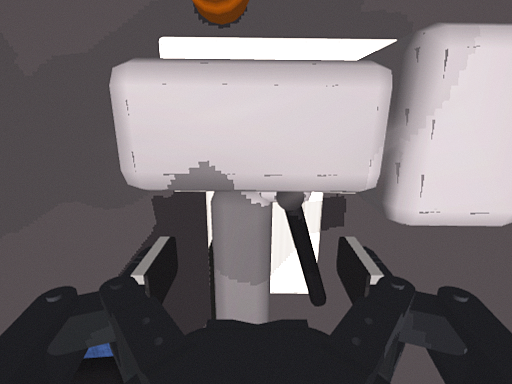

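The handle (215–270) and trigger (tip at 317,300) are both between the pads. I'll close slowly: the opening goes to about 0.45, then shut.

Request:
{"fn": "jog_arm", "kwargs": {"motion": [[0.7, [0, 0, 0], [0, 0, 0]], [0.6, [0, 0, 0], [0, 0, 0]], [0.55, [0, 0, 0], [0, 0, 0]], [0.52, [0, 0, 0], [0, 0, 0]], [0.5, [0, 0, 0], [0, 0, 0]], [0.48, [0, 0, 0], [0, 0, 0]], [0.46, [0, 0, 0], [0, 0, 0]], [0.44, [0, 0, 0], [0, 0, 0]], [0.44, [0, 0, 0], [0, 0, 0]]], "force": 25}}

```text
clock: 5.52
tcp_pos: [0.4783, 0.1551, 0.0742]
orientation: [-1.164, 1.28, -1.279]
contact_force: [-7.5, -1.1, 13.9]
grip_width: 0.0387
```

```bash
python3 -c "
from h import *
plan([0.479,0.154,0.073],np.radians(-5.5)); f=grab('wrist','w5')"
```

```text
t 5.5167 pos [0.4783 0.1551 0.0742] w 0.038692813098221146 F [-7.5 -1.1 13.9]
M [[-0.095, -0.002, 0.995], [-0.995, -0.001, -0.095], [0.001, -1.0, -0.002]]
shift tool mm [1.  1.2 0.8] turn tool deg [0.09 0.05 0.05]
```

View pics/w5.png

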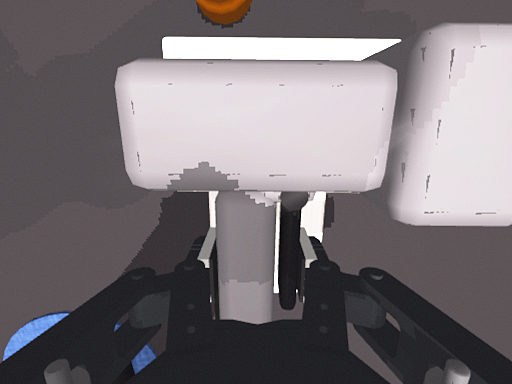

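The trigger is now parallel to the handle, and the width of 38.7 mm is about home. I'll firm up and hold for about a second.

Request:
{"fn": "jog_arm", "kwargs": {"motion": [[0.3, [0, 0, 0], [0, 0, 0]], [0.3, [0, 0, 0], [0, 0, 0]], [0.3, [0, 0, 0], [0, 0, 0]], [0.3, [0, 0, 0], [0, 0, 0]], [0.3, [0, 0, 0], [0, 0, 0]], [0.3, [0, 0, 0], [0, 0, 0]], [0.3, [0, 0, 0], [0, 0, 0]], [0.3, [0, 0, 0], [0, 0, 0]], [0.3, [0, 0, 0], [0, 0, 0]], [0.3, [0, 0, 0], [0, 0, 0]]], "force": 30}}

```text
clock: 6.4
tcp_pos: [0.4782, 0.155, 0.0742]
orientation: [-1.165, 1.28, -1.279]
contact_force: [-7.0, -0.4, 14.4]
grip_width: 0.0383
```

```bash
python3 -c "
from h import *
f=grab('wrist','w6');plan([0.479,0.154,0.073],np.radians(-5.5))"
```

```text
t 6.45 pos [0.4782 0.1551 0.0742] w 0.03866054789895822 F [-6.6 -0.9 14.6]
M [[-0.095, -0.002, 0.995], [-0.995, -0.001, -0.095], [0.001, -1.0, -0.002]]
shift tool mm [1.  1.2 0.9] turn tool deg [0.09 0.04 0.05]
```

View pics/w6.png

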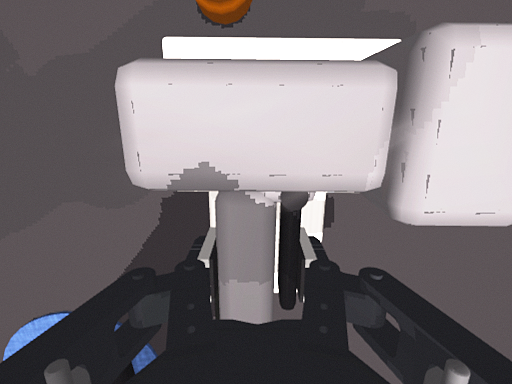

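The trigger (290, rows 205–308) is home, parallel to the handle and blocked at 38.5 mm under 30 N for about 1 s. Now I'll release it and lift away.

Request:
{"fn": "jog_arm", "kwargs": {"motion": [[1, [0, 0, 0], [0, 0, 0]], [1, [0, 0, 0], [0, 0, 0]], [1, [0, 0, 0], [0, 0, 0]], [1, [0, 0, 0], [0, 0, 0]], [1, [0, 0, 0], [0, 0, 0]], [1, [0, 0, 0], [0, 0, 0]], [1, [0, 0, 0], [0, 0, 0]], [1, [0, 0, 0], [0, 0, 0]]]}}

```text
clock: 7.12
tcp_pos: [0.4793, 0.1546, 0.0732]
orientation: [-1.164, 1.279, -1.279]
contact_force: [0.4, 0.1, 0.0]
grip_width: 0.0855
```

Request:
{"fn": "jog_arm", "kwargs": {"motion": [[1, [0, -0.01, 0], [0, 0, 0]], [1, [0, -0.018, 0], [0, 0, 0]], [1, [0, -0.018, 0], [0, 0, 0]], [1, [0, -0.018, 0], [0, 0, 0]], [1, [0, -0.018, 0], [0, 0, 0]], [1, [0, -0.018, 0], [0, 0, 0]], [1, [0, -0.018, 0], [0, 0, 0]], [1, [0, -0.01, 0], [0, 0, 0]], [1, [0, 0, 0], [0, 0, 0]], [1, [0, 0, 0], [0, 0, 0]]]}}

```text
clock: 7.95
tcp_pos: [0.4796, 0.1547, 0.2015]
orientation: [-1.162, 1.278, -1.279]
contact_force: [0.2, -0.3, -0.6]
grip_width: 0.0854
```

Run:
```python
from h import *
f=grab('wrist','w7');s=grab('scene','s7');plan([0.479,0.154,0.073],np.radians(-5.5))
s0=np.load('scene0.npz')['image'].astype(int)
d=np.abs(s['image'].astype(int)-s0).max(2); print('rack region diff',d[240:292,205:258].max(),(d[240:292,205:258]>30).sum(),'thermo',(d[140:210,130:205]>40).sum())
cv2.imwrite('pics/cmp.png',np.vstack([cv2.resize(x[130:300,90:340,::-1].astype(np.uint8),None,fx=1.7,fy=1.7) for x in(s0,s['image'])]))
```

```text
t 8.05 pos [0.4789 0.1544 0.2004] w 0.08535087038845383 F [ 0.5  0.1 -0.3]
M [[-0.094, -0.002, 0.996], [-0.996, -0.001, -0.094], [0.001, -1.0, -0.001]]
shift tool mm [  0.3 127.4   0.3] turn tool deg [0.08 0.08 0.04]
rack region diff 6 0 thermo 0
```

View pics/w7.png

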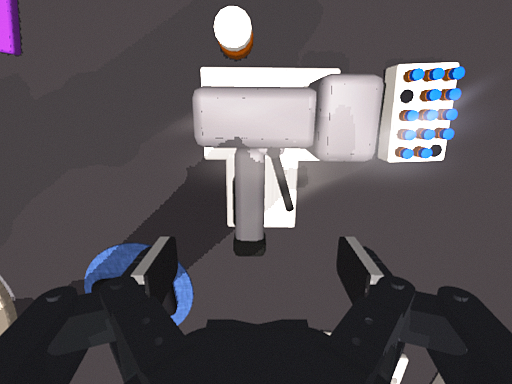

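View pics/cmp.png

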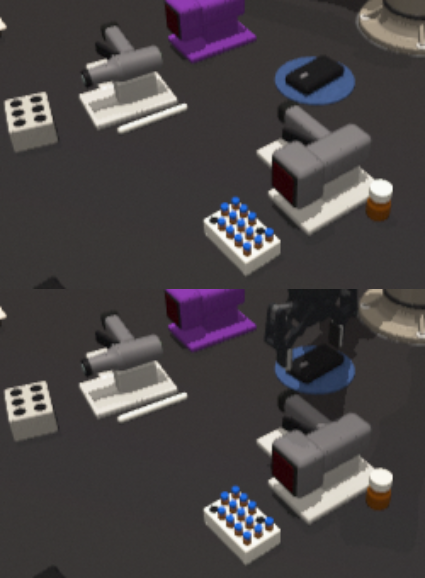

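The trigger has sprung back out (tip at about (291,208) in the wrist view). The rack and thermometer are unchanged, and the robot touches nothing.

```bash
python3 -c "
from h import *
print(r.hand_in())"
```

```text
the job is handed in; nothing more can be done
None
```

I squeezed the grey scanner's trigger home, held it for about a second, let it spring back out, lifted clear and handed the job in at about 8 s.

- **Squeeze:** the fingers were stopped at 38.3–38.7 mm under 25–30 N, against a nominal 39 mm for fully home. The wrist picture showed the trigger parallel to the handle.
- **Release:** afterwards the wrist picture showed the trigger splayed out again.
- **Surroundings:** the scene images from before and after showed no change at the rack or the thermometer. The outside force on the tool was back to about zero.
- **Forces:** the highest force I read was about 16 N, during the hold.
- **Disagreements:** the first fits from the fixed cameras differed by several millimetres and degrees (yaw -1° to -5°). I used the wrist views instead (yaw -5.5°). They agreed with the given handle and trigger faces to within about 1 mm, except that two-view triangulation of the trigger tip came out about 12 mm below its top edge. I did not use that height.

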